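Prop open the drying cabinet's vent door on the next stay hole

TASK

Air the drying cabinet: lift the flat metal stay off the pin on the roof, swing the blue vent door open with it, and drop the yellow-ringed hole over the same pin so that the stay lies flat and holds the door open by itself. The pin is on a light spring, so feel for it gently and never drive it down; leave the cups and vials on the bench alone.

Things in the scene. Friction and masses are not known exactly. Their poses are not given: they have to be found in the camera images.
- drybox: White drying cabinet, 140 deep (x) x 320 wide (y) x 120 mm high, fixed to the bench. Origin: centre of its underside, on the bench; its front faces its own -x, z is up. 'Cabinet (x, y, z)' below means mm in this frame.
- pin_mark (a point): Middle of the slotted rail on the roof, cabinet (-54, 40, 128). The steel pin, 8 mm thick, stands on a 26 mm brass disc whose top (the seat) is at height 128; pin top 9 mm above the seat. It is clamped by hand up to 8 mm either side of this mark along cabinet y, never off along x. No reading gives its place: see or feel it. Stay on top of pin: 9 mm up; hole over pin: drops to the seat.
- sprung_pin (a joint): How far the pin is pushed down, m: 0 = up; spring 5 N per mm (0.004 = 20 N). Pushing it down more than 0.0045 is abuse.
- vent_door (a joint): Opening of the vent door, rad: 0 = shut; clockwise from above, towards cabinet -x. A light spring (0.2 N m per rad plus 0.05 N m) shuts it when nothing holds it. Ringed hole on the pin: about 0.85 to 1.05.
- stay_swivel (a joint): Angle of the stay against the door about the vertical swivel, rad, counter-clockwise from above; 0 = the stay points along cabinet +y when the door is shut (as at the start).
- stay (a joint): Lift of the stay about its level hinge at the swivel (height 128), rad; 0 = flat on the seat, positive = free end up; it falls by its own weight (70 to 140 g). 0.12 just clears the pin, 0.15 with room to spare.
- stay_knob (a point): Middle of the black upright knob on the stay's free end, the place to grasp: round, 16 mm thick, 44 mm tall (26 below, 18 above this point); 195 mm from the swivel, 30 mm above the bar's underside. x: along the stay away from the swivel; z: up the knob. Close the fingers across the stay so that it can tilt between them; the door's spring may slide it some mm along the pads.
- ringed_hole (a point): Centre of the yellow-ringed round hole (9.6 mm wide) at the underside of the stay, 138 mm from the swivel. The stay is a dark steel bar 30 wide, 4 mm thick. Its other holes: a 27 mm long slot at 95 mm (over the pin at the start), plain round holes at 120 and 156 mm. Flat on the seat, this point is at height 128.
- specimen_cup_2: Yellow-lidded specimen cup, 58 wide, 59 mm tall, origin under its centre; bystander.
- red_cup: Red-lidded specimen cup, 58 wide, 59 mm tall, origin under its centre; bystander.
- green_vial: Green-capped vial, 25 wide, 49 mm tall, origin under its centre; bystander.
- blue_vial: Blue-capped vial, 25 wide, 49 mm tall, origin under its centre; bystander.
- door_hinge (a point): Vertical hinge axis of the blue-framed vent door (200 mm wide, shuts the front towards cabinet -y), at cabinet (-80, 85), height 128. A lug on the door reaches over the roof and carries the stay's swivel: at (+26, -140) mm from this axis with the door shut, i.e. cabinet (-54, -55); it turns with the door. Axes as the cabinet's.

How it is judged:
By the outcome, as a careful person would: the job done as asked, in the order asked, and still so for the second after the job is handed in, with the robot touching nothing.
It also fails if it takes over 64 s, if anything falls off the work surface, if the arm or the gripper's body presses on something with over 40 N, if the wrist force passes 120 N, or if a joint passes its speed limit or range.

ROBOT

A 7-joint arm with a two-finger parallel gripper is mounted at the origin on a cart in front of the work surface, level with it; the furniture and walls round the work are solid. World frame = base frame: x ahead of the robot, y to its left, z up, the work surface at z = 0. Lengths are in m, angles in rad, forces in N, time in s.
With the tool pointing down it reaches from about 0.425 to 0.875 m from the base axis. Payload 4.7 kg.
Tool frame: the origin (TCP) lies at the very end of the fingers, on their centre line; the grasp point (between the pads) lies 19 mm behind it (hold_point_z is the x of the grasp point in the tool frame, in m); x points along the fingers, z is the direction in which the jaws open and shut, and the axes are right-handed (so a half turn about x gives the same grasp; the last joint's range is limited). The gripper opens to 87 mm and grips with 3 to 60 N. Pads are 19 mm wide; open, the fingers measure 117 mm over their backs; the gripper's body (75 mm by 190 mm) begins 51 mm behind the grasp point.
Start: joints at [-1.122, 0.321, -0.07, 1.45, 0.023, 1.371, -0.057], TCP at [0.274, 0.59, 0.223] pointing down, gripper open.
Joint ranges: [-2.86, 2.86], [-0.3, 2.09], [-1.38, 1.24], [0.06, 2.45], [-1.56, 4.7], [0.09, 2.05], [-2.69, 2.69]. Speed limits (rad/s): [2.57, 2.57, 3.14, 3.14, 3.14, 3.14, 3.14].

INTERFACE

Orientations are given as a unit quaternion [w, x, y, z].
In Python, from bench import * gives the robot as it stands.
- The arm moves only by the tool step_arm, never from a script. Its argument "increments" is a list of rows, each a list of 3 entries, a list of its own where there are three numbers: the closure, from 0 (fully open) to 1 (shut), then the shift along the tool's x, y, z in cm, then the turn, a rotation vector about the tool's x, y, z in rad. A call has 1 to 5 rows; each row shifts and turns the commanded pose from where the row before left it, along the tool's axes as they then stand; what a row does not reach is not made up. A row lasts 1/10 s, in which the tool goes at most 50 mm and 8.59 degrees, less where a joint would pass 70% of its speed; a pose out of reach is approached as far as the arm can. A call is refused whole if a number of a shift passes 5 or a number of a turn 0.15, either way. A call with a gripper value outside its range is refused whole. The fingers move at their own pace and stop on an object; "newtons" is the grip in N (left out, the last holds). Time passes only in rows, so rows that do not move let the fingers close. It gives the time, the measured TCP pose, the force and the opening at its end, in the units of the state.
- sense(): the state, without advancing time (a new reading comes with each control period).
- capture(name): name is "scene" or "side" or "wrist"; returns a dict with "frame" (420x560x3 uint8, red, green, blue), "z_map" (420x560 float32, m along the optical axis (not along the pixel's ray), 0 where there is no reading), "fx", "fy", "cx", "cy" (pixels), "dist_coeffs" ([k1, k2, p1, p2, k3] as OpenCV has them; the pictures are not rectified), "rvec" (rotation vector, rad) and "tvec" (3), from world to camera coordinates, as OpenCV has them; the wrist camera has in their place "mount" (4x4, takes a point from camera to tool coordinates, whose origin is the TCP and whose axes are the tool frame's). Camera axes: x right, y down, z forward; pixel columns grow to the right and rows downward; lengths in m; the calibration is good to about 2 mm. A picture is of the moment at which its call begins: read the wrist's pose just before it.
- close_job(): hands the job in, once; it reports no verdict.
Trained networks look in a picture, given as the dict that the camera call returned (one of the last four; its "shot" number tells which), for a name from the list of things; names that differ only in an ending like _2 or _b are one class to them, and where a whole thing is asked for, a point or a joint stands for the part that bears it (a point fixed in the world has none). Each returns a list of dicts, best first, with "conf" (0 to 1); they miss things now and then, are a little off and sometimes report something else, mostly with a low value. They report only what shows in the picture. A call takes as long as a camera call.
- boxes_of(picture, label): "centre" ([column, row] in pixels, amid what is visible of it).
The state is a dict: "clock": time; "joints": joint angles; "joint_vel": joint speeds; "joint_efforts": joint torques, N m; "position": TCP position; "orientation": TCP orientation; "force": force on the tool from outside, world axes, zero at the start; "ft_torque": the same for the moment, N m; "grip_width": finger opening in m.
Only numpy, scipy, OpenCV 4.12 (cv2) and the standard library are available. Lean on these libraries where they do the work, as an engineer would, in place of code of your own. Each camera call takes 0.05 s, during which the arm holds its last target.

## Working session

There is one attempt and no reset: what is moved stays moved. The work goes in short steps, Python scripts to look and compute and a tool call to move; the robot and the scene stay as the last step left them, time stands still between calls to the robot, and variables do not carry over. Pictures are saved under pics/ and viewed, and the job is handed in when it is done.

Besides the shell and the picture viewer there is one more tool, called as name(argument=value, ...), one argument or row to a line, values as JSON. step_arm: Moves the arm, as the interface text tells. Its arguments: {"type":"object","properties":{"increments":{"type":"array"},"newtons":{"type":"number"}},"required":["increments"]}

```bash
mkdir -p pics; ls; python3 - <<'E'
from bench import *
import cv2,numpy as np,pickle
s=sense();print({k:np.round(v,3).tolist() for k,v in s.items()})
for n in["scene","side"]:
    c=capture(n);pickle.dump(c,open(n+'.pkl','wb'))
    cv2.imwrite(f'pics/{n}0.png',c['frame'][:,:,::-1])
    print(n,c['fx'],c['rvec'],c['tvec'],c['dist_coeffs'])
    for l in["drybox","stay","stay_knob","ringed_hole","vent_door","sprung_pin"]:
        print(l,[(np.round(b['centre']).tolist(),round(b['conf'],2)) for b in boxes_of(c,l)][:3])
E
```

```text
pics
{'clock': 0.0, 'joints': [-1.122, 0.322, -0.07, 1.452, 0.023, 1.371, -0.057], 'joint_vel': [0.0, 0.002, 0.001, -0.001, -0.001, -0.001, -0.002], 'joint_efforts': [-0.0, -49.129, -0.404, -31.254, -0.064, 0.044, 0.0], 'position': [0.274, 0.589, 0.221], 'orientation': [0.596, -0.381, 0.597, 0.38], 'force': [0.554, 0.467, 0.049], 'ft_torque': [0.013, -0.038, 0.002], 'grip_width': 0.087}
scene 463.94765397572394 [ 2.22241639 -1.01970612  0.37427485] [-0.36602396  0.33506297  1.48826314] [-0.077991  0.        0.        0.        0.      ]
drybox [([290.0, 214.0], 0.84), ([365.0, 312.0], 0.52)]
stay [([269.0, 206.0], 0.72)]
stay_knob [([268.0, 203.0], 0.66), ([187.0, 176.0], 0.61)]
ringed_hole [([271.0, 204.0], 0.91)]
vent_door [([283.0, 226.0], 0.68)]
sprung_pin [([367.0, 311.0], 0.37)]
side 499.4597450555448 [ 2.007548   -0.56395556  0.34352109] [-0.45487848  0.19540211  1.25320818] [-0.12973989  0.          0.          0.          0.        ]
drybox [([305.0, 217.0], 0.56), ([274.0, 197.0], 0.54)]
stay [([272.0, 196.0], 0.67)]
stay_knob [([271.0, 196.0], 0.81)]
ringed_hole [([276.0, 196.0], 0.96)]
vent_door [([286.0, 224.0], 0.8), ([303.0, 216.0], 0.43)]
sprung_pin [([200.0, 180.0], 0.39)]
```

View pics/scene0.png

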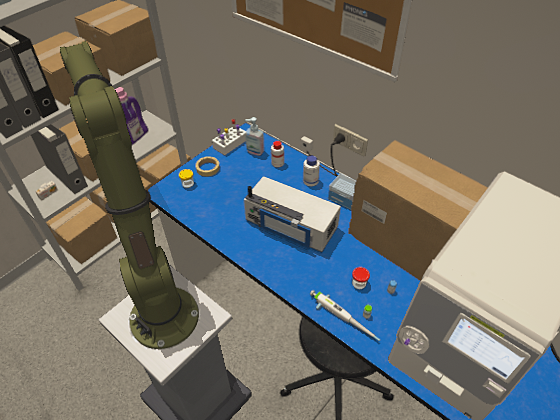

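View pics/side0.png

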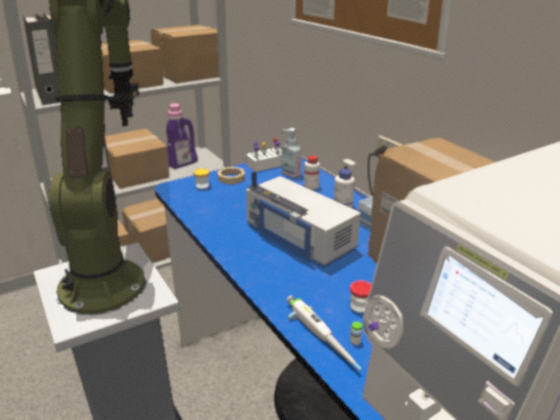

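The cabinet shows at about (290,214) in scene and (305,217) in side, with the black knob at the left end of the stay (~(250,190) in scene, (253,182) in side). I'll enlarge both views.

```bash
python3 - <<'E'
import cv2,pickle,numpy as np
c=pickle.load(open('scene.pkl','rb'));a=c['frame'][165:255,235:350,::-1]
d=pickle.load(open('side.pkl','rb'));b=d['frame'][165:265,240:365,::-1]
cv2.imwrite('pics/z1.png',cv2.resize(a,None,fx=6,fy=6,interpolation=cv2.INTER_CUBIC))
cv2.imwrite('pics/z2.png',cv2.resize(b,None,fx=6,fy=6,interpolation=cv2.INTER_CUBIC))
E
```

```text
(no output)
```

View pics/z1.png

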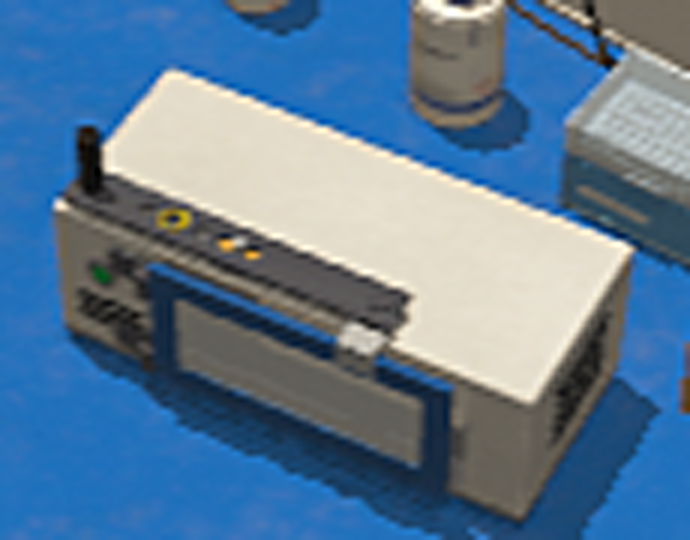

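View pics/z2.png

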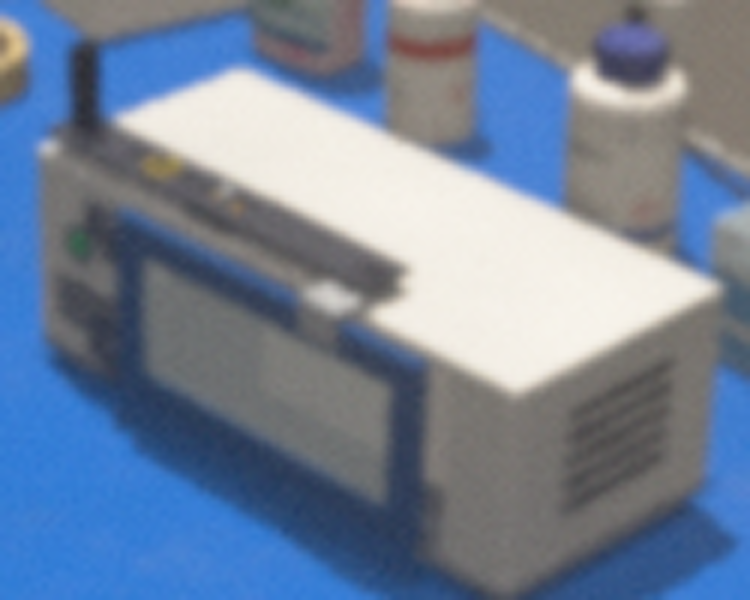

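```bash
cat > h.py <<'E'
import numpy as np,cv2,pickle
from scipy.spatial.transform import Rotation as R
from scipy.optimize import least_squares
def K(c): return np.array([[c['fx'],0,c['cx']],[0,c['fy'],c['cy']],[0,0,1.]])
def proj(c,P): return cv2.projectPoints(np.array(P,float).reshape(-1,3),np.array(c['rvec']),np.array(c['tvec']),K(c),np.array(c['dist_coeffs']))[0].reshape(-1,2)
def Rq(q): return R.from_quat([q[1],q[2],q[3],q[0]])
E
python3 - <<'E'
from h import *
cs=pickle.load(open('scene.pkl','rb'));cd=pickle.load(open('side.pkl','rb'))
f=lambda p,o:(np.array(p)+.5)/6-.5+o
pa=f([[170,70],[633,248],[525,402],[62,203],[522,517],[72,330],[173,217],[88,132]],[235,165])
pb=f([[238,68],[718,288],[512,392],[45,150],[505,597],[163,166],[85,45]],[240,165])
C=np.array([[70,160,120],[70,-160,120],[-70,-160,120],[-70,160,120],[-70,-160,0],[-70,160,0],[-54,83,132],[-54,140,176]])/1e3
Cb=C[[0,1,2,3,4,6,7]]
def W(p,C): return R.from_euler('z',p[2]).apply(C)+[p[0],p[1],0]
g=lambda p:np.r_[(proj(cs,W(p,C))-pa).ravel(),(proj(cd,W(p,Cb))-pb).ravel()]
r=least_squares(g,[.6,.2,0],loss='soft_l1');print(r.x,np.round(r.fun.reshape(-1,2),1).tolist())
np.save('cab.npy',r.x)
p=r.x
for n,q in dict(knob=[-54,140,158],pin=[-54,40,128],hinge=[-80,85,128],swivel=[-54,-55,128]).items(): print(n,W(p,[np.array(q)/1e3]))
# depth check: roof points
for c in(cs,cd):
  Rm=cv2.Rodrigues(np.array(c['rvec']))[0]
  for q in([.02,0,.12],[.02,-.1,.12],[.02,.1,.12]):
    w=W(p,[q]);u=proj(c,w)[0].round().astype(int);print(u,c['z_map'][u[1],u[0]],(Rm@w[0]+c['tvec'])[2])
E
```

```text
[ 0.57244127 -0.05697962  0.19556507] [[-0.0, -1.3], [0.1, -0.9], [0.8, 0.0], [-2.0, -0.1], [-0.8, 2.3], [-1.5, 0.6], [-0.0, -0.0], [-0.2, -0.2], [1.1, -0.1], [1.1, -0.4], [0.7, -0.0], [-1.3, -0.6], [-0.5, 4.4], [0.3, 0.1], [0.2, 0.2]]
knob [[0.4922657  0.06985838 0.158     ]]
pin [[ 0.51169779 -0.02823543  0.128     ]]
hinge [[0.47744896 0.01085444 0.128     ]]
swivel [[ 0.53015827 -0.12142454  0.128     ]]
[294 198] 1.6682693 1.6701535132553753
[319 208] 1.6388127 1.636167365350776
[270 189] 1.7026982 1.7041396611599746
[306 198] 1.4265696 1.430280679207886
[332 210] 1.3666828 1.3659230252342331
[282 187] 1.4848585 1.494638333181539
```

```bash
cat >> h.py <<'E'
def Rdown(psi):
    # tool x down, tool z (jaw) at world yaw psi
    x=np.array([0,0,-1.]);z=np.array([np.cos(psi),np.sin(psi),0]);y=np.cross(z,x)
    return R.from_matrix(np.c_[x,y,z])
def plan(s,tgt,Rt,n,pos=None,R0=None):
    """n rows straight; prints per-row shift cm (in tool axes as stand) & rotvec"""
    p=np.array(s['position'] if pos is None else pos);q=Rq(s['orientation']) if R0 is None else R0
    rv=(q.inv()*Rt).as_rotvec()/n; d=(np.array(tgt)-p)/n
    rows=[]
    for i in range(n):
        rows.append((np.round(q.inv().apply(d)*100,2).tolist(),np.round(rv,3).tolist())); q=q*R.from_rotvec(rv)
    return rows
E
python3 - <<'E'
from h import *
from bench import *
s=sense();q=Rq(s['orientation']);print(q.as_matrix().round(3))
c=capture('wrist');print(np.round(c['mount'],3),c['fx'],c['cx'],c['cy'])
cab=np.load('cab.npy')
z=q.as_matrix()[:,2];psi=np.arctan2(z[1],z[0]);print('psi',psi)
for t in(cab[2],cab[2]+np.pi,cab[2]-np.pi): print(t, t-psi)
for r in plan(s,[.50,.05,.30],Rdown(cab[2]+ (np.pi if abs(cab[2]+np.pi-psi)<abs(cab[2]-psi) else 0)),14): print(r)
E
```

```text
[[ 0.    -0.907  0.421]
 [ 0.     0.421  0.907]
 [-1.    -0.     0.   ]]
[[-0.001 -0.247  0.969 -0.161]
 [ 0.    -0.969 -0.247  0.069]
 [ 1.     0.     0.001 -0.   ]
 [ 0.     0.     0.     1.   ]] 363.59350013766215 275.07829736312425 204.77472635461572
psi 1.1360812728308245
0.19556506848206254 -0.9405162043487619
3.3371577220718556 2.201076449241031
-2.9460275851077307 -4.082108857938556
([-0.55, -3.09, -2.81], [0.067, 0.0, -0.0])
([-0.55, -3.27, -2.6], [0.067, 0.0, -0.0])
([-0.55, -3.44, -2.38], [0.067, 0.0, -0.0])
([-0.55, -3.59, -2.14], [0.067, 0.0, -0.0])
([-0.55, -3.72, -1.89], [0.067, 0.0, -0.0])
([-0.55, -3.84, -1.64], [0.067, 0.0, -0.0])
([-0.55, -3.95, -1.38], [0.067, 0.0, -0.0])
([-0.55, -4.03, -1.11], [0.067, 0.0, -0.0])
([-0.55, -4.09, -0.84], [0.067, 0.0, -0.0])
([-0.55, -4.14, -0.56], [0.067, 0.0, -0.0])
([-0.55, -4.17, -0.28], [0.067, 0.0, -0.0])
([-0.55, -4.18, -0.0], [0.067, 0.0, -0.0])
([-0.55, -4.17, 0.28], [0.067, 0.0, -0.0])
([-0.55, -4.14, 0.56], [0.067, 0.0, -0.0])
```

step_arm(
  increments=[
    [0, [-0.55, -3.09, -2.81], [0.067, 0, 0]],
    [0, [-0.55, -3.27, -2.6], [0.067, 0, 0]],
    [0, [-0.55, -3.44, -2.38], [0.067, 0, 0]],
    [0, [-0.55, -3.59, -2.14], [0.067, 0, 0]],
    [0, [-0.55, -3.72, -1.89], [0.067, 0, 0]],
  ],
)

```text
clock: 1.25
position: [0.3552, 0.3953, 0.2505]
orientation: [0.652, -0.275, 0.651, 0.275]
force: [0.9, 0.4, 0.8]
grip_width: 0.0872
```

step_arm(
  increments=[
    [0, [-0.55, -3.84, -1.64], [0.067, 0, 0]],
    [0, [-0.55, -3.95, -1.38], [0.067, 0, 0]],
    [0, [-0.55, -4.03, -1.11], [0.067, 0, 0]],
    [0, [-0.55, -4.09, -0.84], [0.067, 0, 0]],
    [0, [-0.55, -4.14, -0.56], [0.067, 0, 0]],
  ],
)

```text
clock: 1.75
position: [0.4361, 0.2026, 0.2782]
orientation: [0.689, -0.162, 0.688, 0.163]
force: [1.3, -1.1, 0.7]
grip_width: 0.0871
```

step_arm(
  increments=[
    [0, [-0.55, -4.17, -0.28], [0.067, 0, 0]],
    [0, [-0.55, -4.18, 0], [0.067, 0, 0]],
    [0, [-0.55, -4.17, 0.28], [0.067, 0, 0]],
    [0, [-0.55, -4.14, 0.56], [0.067, 0, 0]],
    [0, [0, 0, 0], [0, 0, 0]],
  ],
)

```text
clock: 2.25
position: [0.5026, 0.0431, 0.3009]
orientation: [0.705, -0.066, 0.703, 0.065]
force: [-0.5, -0.6, 0.6]
grip_width: 0.0868
```

```bash
cat >> h.py <<'E'
def wcam(c,s):
    """add rvec,tvec to wrist picture"""
    T=np.eye(4);T[:3,:3]=Rq(s['orientation']).as_matrix();T[:3,3]=s['position']
    M=np.linalg.inv(T@np.array(c['mount']));c=dict(c)
    c['rvec']=cv2.Rodrigues(M[:3,:3])[0].ravel();c['tvec']=M[:3,3];return c
def ray(c,uv,z):
    """world points on plane height z"""
    u=cv2.undistortPoints(np.array(uv,float).reshape(-1,1,2),K(c),np.array(c['dist_coeffs'])).reshape(-1,2)
    Rm=cv2.Rodrigues(np.array(c['rvec']))[0];o=-Rm.T@np.array(c['tvec'])
    d=np.c_[u,np.ones(len(u))]@Rm
    return o+d*((z-o[2])/d[:,2])[:,None]
def W(p,C): return R.from_euler('z',p[2]).apply(np.array(C,float).reshape(-1,3))+[p[0],p[1],0]
def toC(p,w): return R.from_euler('z',-p[2]).apply(np.array(w).reshape(-1,3)-[p[0],p[1],0])
E
cat > look.py <<'E'
import sys
from h import *
from bench import *
n=sys.argv[1];s=sense();c=capture('wrist');c=wcam(c,s)
pickle.dump((s,c),open(n+'.pkl','wb'));cv2.imwrite(f'pics/{n}.png',c['frame'][:,:,::-1])
print({k:np.round(s[k],4).tolist() for k in('clock','joints','position','orientation','force','grip_width')})
for l in["stay_knob","ringed_hole"]+sys.argv[2:]: print(l,[(np.round(b['centre'],1).tolist(),round(b['conf'],2)) for b in boxes_of(c,l)][:3])
E
python3 look.py w1 sprung_pin
```

```text
{'clock': 2.25, 'joints': [-0.5889, -0.036, 0.4392, 1.6956, 0.0179, 1.4757, 0.0345], 'position': [0.5026, 0.0431, 0.3009], 'orientation': [0.7051, -0.0665, 0.703, 0.0648], 'force': [-0.5126, -0.5677, 0.5588], 'grip_width': 0.0868}
stay_knob [([268.1, 213.1], 0.7)]
ringed_hole [([265.4, 210.2], 0.72), ([262.7, 223.2], 0.59)]
sprung_pin [([266.3, 262.2], 0.54)]
```

View pics/w1.png

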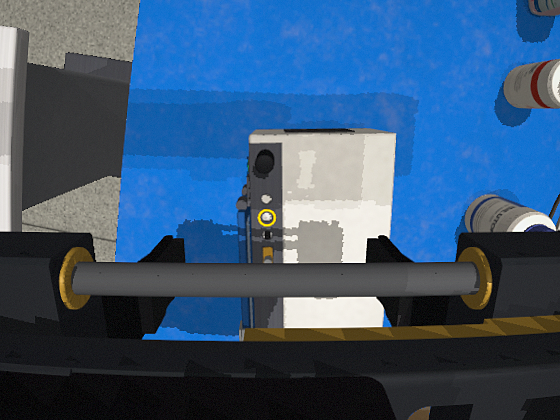

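Knob top at (264,162), yellow ring at (267,217), pin partly hidden at (266,255) by the gripper. I'll shift so the pin comes into view.

step_arm(
  increments=[
    [0, [1.5, -2.5, -1], [0, 0, 0]],
    [0, [1.5, -2.5, -1], [0, 0, 0]],
    [0, [1.5, -2.5, 0], [0, 0, 0]],
    [0, [0, 0, 0], [0, 0, 0]],
    [0, [0, 0, 0], [0, 0, 0]],
  ],
)

```text
clock: 2.95
position: [0.4954, -0.0257, 0.2543]
orientation: [0.703, -0.07, 0.704, 0.071]
force: [0.9, 0.1, -0.3]
grip_width: 0.0871
```

```bash
python3 look.py w2 sprung_pin
```

```text
{'clock': 2.95, 'joints': [-0.5223, -0.041, 0.5103, 1.7902, 0.0196, 1.3879, 0.1839], 'position': [0.4954, -0.0257, 0.2543], 'orientation': [0.7033, -0.0702, 0.7038, 0.0708], 'force': [0.8576, 0.0738, -0.3159], 'grip_width': 0.0871}
stay_knob [([292.5, 169.6], 0.6)]
ringed_hole [([290.6, 166.0], 0.64)]
sprung_pin []
```

View pics/w2.png

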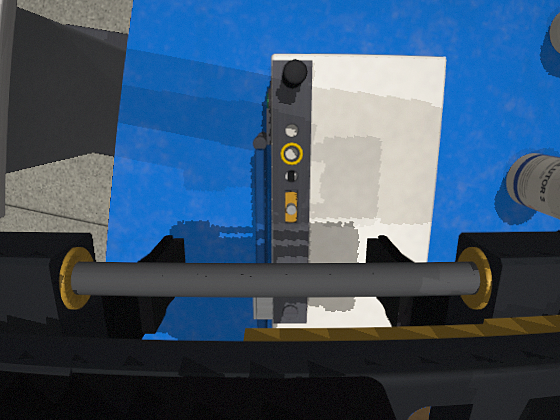

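Ring at (291,154), slot at rows 192–222 with the pin at about (291,209), knob top at (294,72). I'll enlarge and measure.

```bash
python3 - <<'E'
from h import *
s,c=pickle.load(open('w2.pkl','rb'))
a=c['frame'][45:235,255:325,::-1]
cv2.imwrite('pics/w2z.png',np.hstack([cv2.resize(a[:95],None,fx=5,fy=5,interpolation=cv2.INTER_CUBIC),cv2.resize(a[95:],None,fx=5,fy=5,interpolation=cv2.INTER_CUBIC)]))
E
```

```text
(no output)
```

View pics/w2z.png

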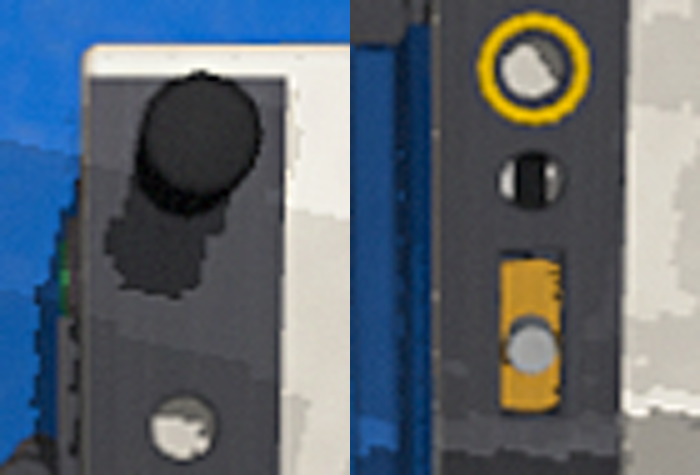

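```bash
python3 - <<'E'
from h import *
s,c=pickle.load(open('w2.pkl','rb'));cab=np.load('cab.npy')
for n,uv,z in[('knob',(295.2,70.2),.176),('ring',(291.4,153.4),.132),('h156',(291,130.6),.132),('pin',(290.8,209.2),.137),('slottop',(290.8,190.5),.132),('slotbot',(290.8,222),.132),('cornFL',(272.2,54.2),.12),('cornBL',(445,56),.12)]:
    w=ray(c,[uv],z);print(n,w.round(4),(toC(cab,w)*1e3).round(1))
E
```

```text
knob [[0.4877 0.0689 0.176 ]] [[-58.6 140.  176. ]]
ring [[0.4991 0.0129 0.132 ]] [[-58.3  82.8 132. ]]
h156 [[0.4952 0.03   0.132 ]] [[-58.9 100.3 132. ]]
pin [[ 0.5076 -0.0298  0.137 ]] [[-58.4  39.2 137. ]]
slottop [[ 0.5048 -0.016   0.132 ]] [[-58.4  53.3 132. ]]
slotbot [[ 0.5103 -0.0416  0.132 ]] [[-58.   27.1 132. ]]
cornFL [[0.4695 0.0838 0.12  ]] [[-73.6 158.  120. ]]
cornBL [[0.6025 0.112  0.12  ]] [[ 62.3 159.9 120. ]]
```

```bash
python3 - <<'E'
from h import *
from bench import *
cab=np.load('cab.npy');cab[:2]+=W([0,0,cab[2]],[-.0044,-.0002,0])[0,:2];np.save('cab2.npy',cab)
print(W(cab,[-.054,.140,.158]),W(cab,[-.054,.0394,.128]))
s=sense()
k=[.4877,.0689]
for r in plan(s,[*k,.22],Rdown(cab[2]),3):print(r)
E
```

```text
[[0.48798844 0.06880718 0.158     ]] [[ 0.50753712 -0.02987519  0.128     ]]
([1.17, 3.14, 0.35], [0.002, 0.0, -0.0])
([1.17, 3.14, 0.35], [0.002, 0.0, -0.0])
([1.17, 3.14, 0.34], [0.002, 0.0, -0.0])
```

step_arm(
  increments=[
    [0, [1.15, 3.15, 0.35], [0.002, 0, 0]],
    [0, [1.15, 3.15, 0.35], [0.002, 0, 0]],
    [0, [1.15, 3.15, 0.35], [0.002, 0, 0]],
    [0, [0, 0, 0], [0, 0, 0]],
    [0, [0, 0, 0], [0, 0, 0]],
  ],
)

```text
clock: 3.65
position: [0.4875, 0.0687, 0.2201]
orientation: [0.704, -0.069, 0.704, 0.069]
force: [-0.0, -1.2, 0.9]
grip_width: 0.0868
```

```bash
python3 look.py w3; python3 - <<'E'
from h import *
s=pickle.load(open('w3.pkl','rb'))[0];cab=np.load('cab2.npy')
for r in plan(s,[.4877,.0689,.140],Rdown(cab[2]),4):print(r)
E
```

```text
{'clock': 3.65, 'joints': [-0.6106, -0.0269, 0.4116, 1.8481, 0.0117, 1.3184, -0.0069], 'position': [0.4875, 0.0687, 0.2201], 'orientation': [0.7037, -0.0691, 0.7038, 0.0687], 'force': [-0.0403, -1.1988, 0.9116], 'grip_width': 0.0868}
stay_knob [([275.2, 240.1], 0.91)]
ringed_hole [([278.5, 236.5], 0.79), ([274.2, 244.9], 0.3)]
([2.0, 0.0, 0.01], [-0.0, -0.0, 0.0])
([2.0, 0.0, 0.01], [-0.0, -0.0, 0.0])
([2.0, 0.0, 0.01], [-0.0, -0.0, 0.0])
([2.0, 0.0, 0.01], [-0.0, -0.0, 0.0])
```

View pics/w3.png

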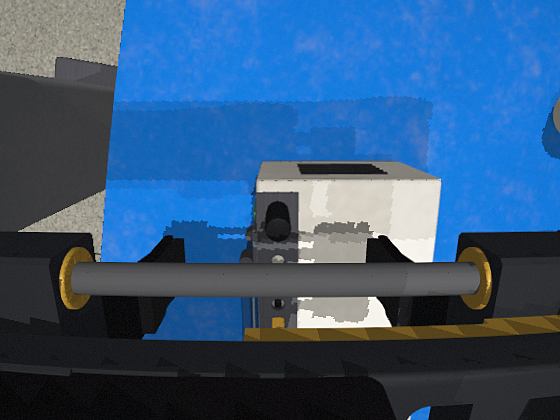

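Knob top at (278,233), centred between the fingers (165 and 390). Going down and closing.

step_arm(
  increments=[
    [0, [2, 0, 0], [0, 0, 0]],
    [0, [2, 0, 0], [0, 0, 0]],
    [0, [2, 0, 0], [0, 0, 0]],
    [0, [2, 0, 0], [0, 0, 0]],
    [0, [0, 0, 0], [0, 0, 0]],
  ],
)

```text
clock: 4.3
position: [0.4861, 0.0661, 0.1381]
orientation: [0.702, -0.068, 0.705, 0.067]
force: [-0.0, -0.6, 0.1]
grip_width: 0.0872
```

step_arm(
  increments=[
    [1, [0, 0, 0], [0, 0, 0]],
    [1, [0, 0, 0], [0, 0, 0]],
    [1, [0, 0, 0], [0, 0, 0]],
    [1, [0, 0, 0], [0, 0, 0]],
    [1, [0, 0, 0], [0, 0, 0]],
  ],
  newtons=15,
)

```text
clock: 4.8
position: [0.4879, 0.0677, 0.1405]
orientation: [0.704, -0.068, 0.704, 0.068]
force: [0.4, -0.0, 0.4]
grip_width: 0.055
```

step_arm(
  increments=[
    [1, [0, 0, 0], [0, 0, 0]],
    [1, [0, 0, 0], [0, 0, 0]],
    [1, [0, 0, 0], [0, 0, 0]],
    [1, [0, 0, 0], [0, 0, 0]],
    [1, [0, 0, 0], [0, 0, 0]],
  ],
)

```text
clock: 5.3
position: [0.4877, 0.0676, 0.1401]
orientation: [0.704, -0.068, 0.704, 0.068]
force: [-0.5, -0.6, -0.2]
grip_width: 0.0155
```

```bash
python3 look.py w4
```

```text
{'clock': 5.3, 'joints': [-0.601, 0.0389, 0.4208, 1.9535, -0.0175, 1.1524, 0.0186], 'position': [0.4877, 0.0676, 0.1401], 'orientation': [0.7039, -0.0678, 0.7038, 0.0678], 'force': [-0.464, -0.6288, -0.2235], 'grip_width': 0.0155}
stay_knob [([274.6, 252.3], 0.76)]
ringed_hole [([273.8, 252.2], 0.95)]
```

View pics/w4.png

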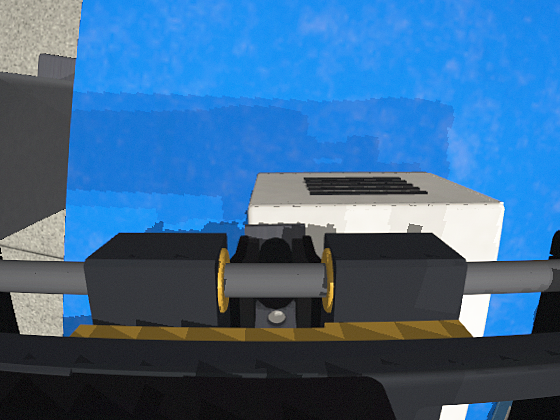

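```bash
cat >> h.py <<'E'
H=np.array([-.080,.085]);
def swiv(phi):
    c,s=np.cos(phi),np.sin(phi);x,y=.026,-.140
    return H+[x*c+y*s,-x*s+y*c]
def dirr(a): return np.array([np.cos(a),np.sin(a)])
def pose(cab,phi,a,th,e,h=.031):
    """TCP world pos, jaw yaw psi. e=knob minus tcp along stay"""
    r=.195*np.cos(th)-h*np.sin(th); z=.128+.195*np.sin(th)+h*np.cos(th)
    k=swiv(phi)+(r-e)*dirr(a)
    return W(cab,[*k,z-.019])[0], cab[2]+a-np.pi/2
from scipy.optimize import brentq
def forring(p,th=0.,L=.138):
    phi=brentq(lambda f:np.linalg.norm(swiv(f)-p)-L*np.cos(th),.5,1.35)
    d=p-swiv(phi);return phi,np.arctan2(d[1],d[0])
def path(cab,pts,e,s,pos0=None,R0=None):
    """pts list of (phi,a,th); rows from current pose through pts"""
    p=np.array(s['position']) if pos0 is None else pos0;q=Rq(s['orientation']) if R0 is None else R0
    for (phi,a,th) in pts:
        t,psi=pose(cab,phi,a,th,e);Rt=Rdown(psi);rv=(q.inv()*Rt).as_rotvec()
        print('[1, %s, %s],'%(np.round(q.inv().apply(t-p)*100,2).tolist(),np.round(rv,3).tolist()),np.round(t,4)); p,q=t,Rt
E
python3 - <<'E'
from h import *
from bench import *
cab=np.load('cab2.npy');s=sense();t=toC(cab,s['position'])[0];print(t)
e=.140-t[1];print('e',e)
pin=np.array([-.054,.0394]);print(forring(pin),[forring(pin+[0,d])[0] for d in(-.008,.008)])
path(cab,[(0,np.pi/2,th) for th in(.03,.06,.09,.12,.15,.18)],e,s)
E
```

```text
[-0.05448795  0.13886557  0.14006102]
e 0.0011344252862109938
(0.9662171240925609, np.float64(0.41285741283597066)) [1.0171112101505781, 0.8914225312989367]
[1, [-0.58, -0.1, 0.05], [-0.004, 0.0, -0.0]], [0.4884 0.0667 0.1458]
[1, [-0.58, -0.12, 0.0], [0.0, 0.0, 0.0]], [0.4886 0.0655 0.1516]
[1, [-0.58, -0.14, -0.0], [0.0, 0.0, 0.0]], [0.4889 0.0642 0.1574]
[1, [-0.57, -0.15, 0.0], [0.0, 0.0, 0.0]], [0.4892 0.0627 0.1631]
[1, [-0.57, -0.17, -0.0], [0.0, 0.0, 0.0]], [0.4895 0.061  0.1688]
[1, [-0.56, -0.19, -0.0], [0.0, 0.0, 0.0]], [0.4899 0.0592 0.1744]
```

step_arm(
  increments=[
    [1, [-0.58, -0.1, 0.05], [-0.004, 0, 0]],
    [1, [-0.58, -0.12, 0], [0, 0, 0]],
    [1, [-0.58, -0.14, 0], [0, 0, 0]],
    [1, [0, 0, 0], [0, 0, 0]],
    [1, [0, 0, 0], [0, 0, 0]],
  ],
)

```text
clock: 5.95
position: [0.4889, 0.0646, 0.1578]
orientation: [0.704, -0.069, 0.703, 0.07]
force: [-0.1, 3.4, -0.4]
grip_width: 0.0155
```

step_arm(
  increments=[
    [1, [-0.57, -0.15, 0], [0, 0, 0]],
    [1, [-0.57, -0.17, 0], [0, 0, 0]],
    [1, [-0.56, -0.19, 0], [0, 0, 0]],
    [1, [0, 0, 0], [0, 0, 0]],
    [1, [0, 0, 0], [0, 0, 0]],
  ],
)

```text
clock: 6.45
position: [0.49, 0.0594, 0.1748]
orientation: [0.704, -0.069, 0.703, 0.069]
force: [-1.8, 2.8, 0.0]
grip_width: 0.0158
```

```bash
cat > two.py <<'E'
import sys
from h import *
from bench import *
n=sys.argv[1]
a=capture('scene');b=capture('side');pickle.dump((sense(),a,b),open(n+'.pkl','wb'))
A=a['frame'][155:260,230:350,::-1];B=b['frame'][155:265,230:365,::-1]
o=np.full((600,800,3),0,np.uint8)
A=cv2.resize(A,(480,420),interpolation=cv2.INTER_CUBIC);
cv2.imwrite(f'pics/{n}a.png',cv2.resize(a['frame'][155:260,230:350,::-1],(660,578),interpolation=cv2.INTER_CUBIC))
cv2.imwrite(f'pics/{n}b.png',cv2.resize(b['frame'][155:265,230:365,::-1],(702,572),interpolation=cv2.INTER_CUBIC))
for c in(a,b):
  for l in("ringed_hole","stay_knob","vent_door"): print(l,[(np.round(x['centre'],1).tolist(),round(x['conf'],2)) for x in boxes_of(c,l)][:2])
E
python3 two.py t1; python3 - <<'E'
from h import *
from bench import *
cab=np.load('cab2.npy');s=sense();print(s['position'],s['force'],s['grip_width'])
E
```

```text
ringed_hole [([273.6, 202.4], 0.88)]
stay_knob [([275.7, 203.2], 0.63)]
vent_door [([284.4, 225.4], 0.63)]
ringed_hole [([279.8, 192.2], 0.56)]
stay_knob [([277.5, 192.8], 0.71)]
vent_door [([284.1, 219.2], 0.57), ([306.2, 217.7], 0.54)]
[0.48971805 0.05935473 0.17436044] [-1.67819978  4.13592145  0.3789326 ] 0.01532385643059614
```

View pics/t1a.png

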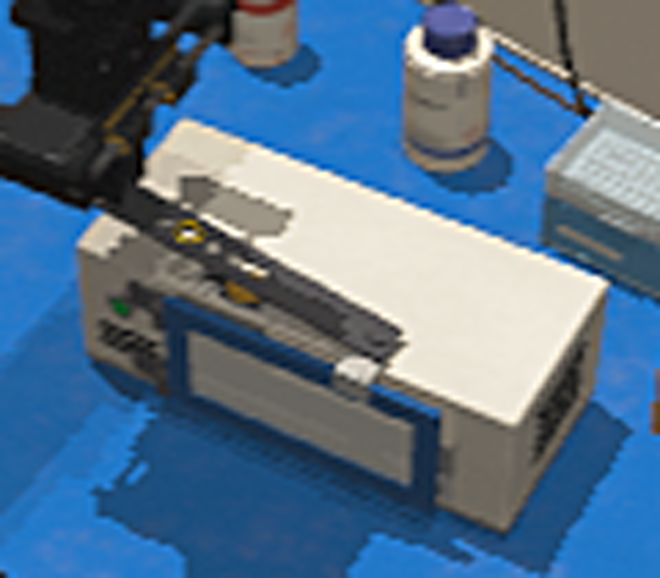

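View pics/t1b.png

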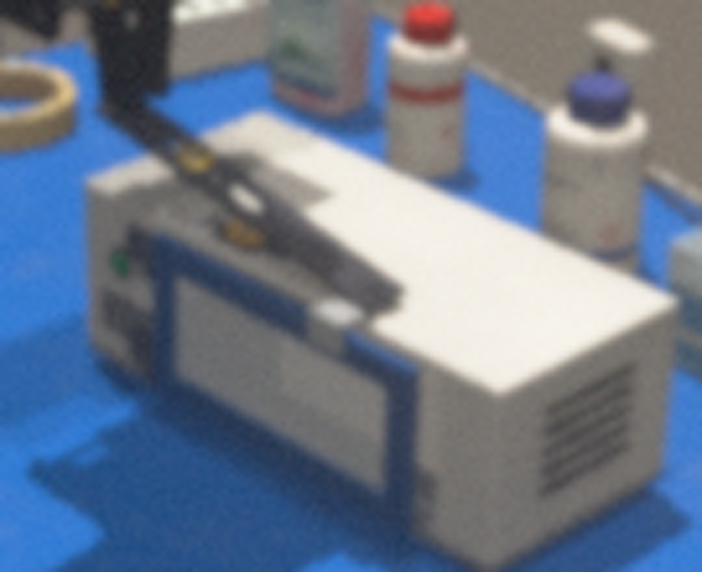

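```bash
python3 - <<'E'
from h import *
from bench import *
cab=np.load('cab2.npy');s=sense();e=.00113
pin=np.array([-.054,.0394]);pf,af=forring(pin,.18)
print(pf,af)
U=np.linspace(0,1,16)[1:]
path(cab,[(pf*(.3*u+.7*u*u),np.pi/2+(af-np.pi/2)*u,.18) for u in U],e,s)
print(pose(cab,pf,af,.0,e),pose(cab,pf,af,.18,e))
E
```

```text
0.9235861533046251 0.45410516928962
[1, [-0.01, -0.13, 1.09], [0.075, -0.0, -0.0]], [0.5007 0.0602 0.1744]
[1, [0.0, -0.14, 1.0], [0.074, 0.0, 0.0]], [0.5108 0.0601 0.1744]
[1, [0.0, -0.17, 0.93], [0.074, 0.0, 0.0]], [0.5201 0.0588 0.1744]
[1, [0.0, -0.22, 0.85], [0.074, 0.0, 0.0]], [0.5286 0.0564 0.1744]
[1, [0.0, -0.26, 0.78], [0.074, 0.0, 0.0]], [0.5361 0.053  0.1744]
[1, [0.0, -0.31, 0.71], [0.074, 0.0, 0.0]], [0.5426 0.0487 0.1744]
[1, [0.0, -0.35, 0.64], [0.074, 0.0, 0.0]], [0.5479 0.0437 0.1744]
[1, [0.0, -0.4, 0.57], [0.074, 0.0, 0.0]], [0.552  0.0381 0.1744]
[1, [0.0, -0.44, 0.5], [0.074, 0.0, 0.0]], [0.5549 0.0322 0.1744]
[1, [0.0, -0.47, 0.43], [0.074, 0.0, 0.0]], [0.5566 0.026  0.1744]
[1, [0.0, -0.51, 0.35], [0.074, 0.0, 0.0]], [0.5569 0.0198 0.1744]
[1, [0.0, -0.53, 0.27], [0.074, 0.0, 0.0]], [0.5561 0.0139 0.1744]
[1, [0.0, -0.55, 0.19], [0.074, 0.0, 0.0]], [0.554  0.0085 0.1744]
[1, [0.0, -0.56, 0.11], [0.074, 0.0, 0.0]], [0.5509 0.0038 0.1744]
[1, [0.0, -0.55, 0.02], [0.074, 0.0, 0.0]], [0.5469 0.     0.1744]
(array([0.55380083, 0.00527063, 0.14      ]), np.float64(-0.921126089023214)) (array([5.46872854e-01, 7.54992083e-06, 1.74409921e-01]), np.float64(-0.921126089023214))
```

step_arm(
  increments=[
    [1, [0, -0.13, 1.09], [0.074, 0, 0]],
    [1, [0, -0.14, 1.0], [0.074, 0, 0]],
    [1, [0, -0.17, 0.93], [0.074, 0, 0]],
    [1, [0, -0.22, 0.85], [0.074, 0, 0]],
    [1, [0, -0.26, 0.78], [0.074, 0, 0]],
  ],
)

```text
clock: 7.35
position: [0.537, 0.053, 0.1745]
orientation: [0.705, 0.062, 0.704, -0.062]
force: [-0.5, 3.3, -0.3]
grip_width: 0.0152
```

step_arm(
  increments=[
    [1, [0, -0.31, 0.71], [0.074, 0, 0]],
    [1, [0, -0.35, 0.64], [0.074, 0, 0]],
    [1, [0, -0.4, 0.57], [0.074, 0, 0]],
    [1, [0, -0.44, 0.5], [0.074, 0, 0]],
    [1, [0, 0, 0], [0, 0, 0]],
  ],
)

```text
clock: 7.85
position: [0.5561, 0.0308, 0.1748]
orientation: [0.688, 0.165, 0.687, -0.165]
force: [1.1, 3.3, 0.5]
grip_width: 0.0155
```

```bash
python3 two.py t2; python3 - <<'E'
from bench import *
s=sense();print(s['position'],s['orientation'],s['force'],s['grip_width'])
E
```

```text
ringed_hole [([277.9, 205.5], 0.78)]
stay_knob [([274.7, 207.5], 0.82)]
vent_door [([277.4, 229.4], 0.6), ([278.0, 206.3], 0.58)]
ringed_hole [([284.3, 191.4], 0.7)]
stay_knob [([283.2, 196.0], 0.72)]
vent_door [([276.4, 221.3], 0.88), ([359.3, 291.5], 0.32)]
[0.55495684 0.03196728 0.17447873] [ 0.68776072  0.16438434  0.68769913 -0.1644168 ] [0.44483947 2.90595166 0.34356865] 0.01529447628438708
```

View pics/t2a.png

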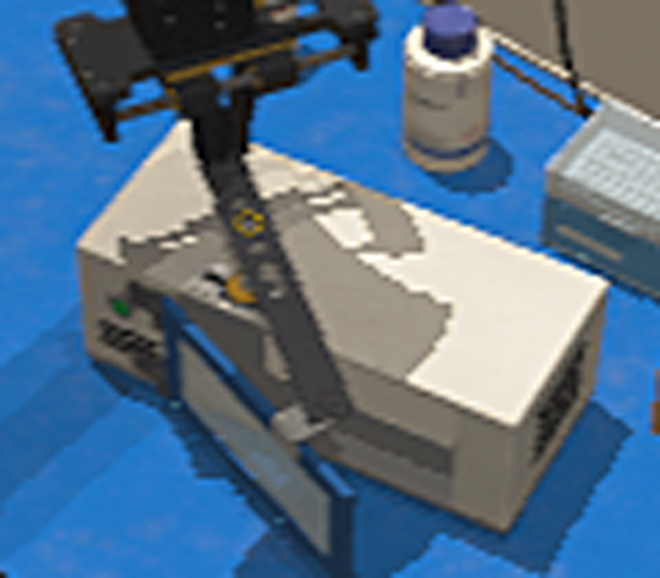

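View pics/t2b.png

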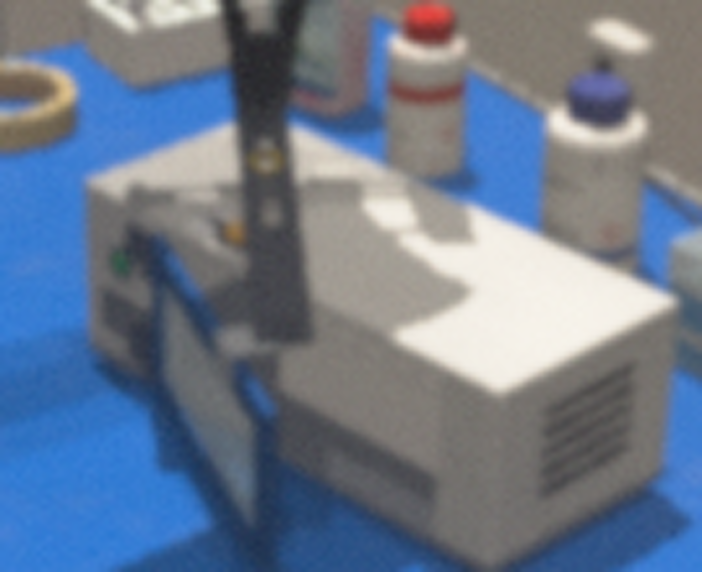

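The door is opening with the stay still held: ring at (247,222) in the crop, brass seat and pin at (240,285). Continuing the swing.

step_arm(
  increments=[
    [1, [0, -0.47, 0.43], [0.074, 0, 0]],
    [1, [0, -0.51, 0.35], [0.074, 0, 0]],
    [1, [0, -0.53, 0.27], [0.074, 0, 0]],
    [1, [0, 0, 0], [0, 0, 0]],
  ],
)

```text
clock: 8.65
position: [0.5568, 0.0132, 0.1749]
orientation: [0.666, 0.24, 0.664, -0.24]
force: [2.6, 4.2, -0.1]
grip_width: 0.0154
```

step_arm(
  increments=[
    [1, [0, -0.55, 0.19], [0.074, 0, 0]],
    [1, [0, -0.56, 0.11], [0.074, 0, 0]],
    [1, [0, -0.55, 0.02], [0.074, 0, 0]],
    [1, [0, 0, 0], [0, 0, 0]],
    [1, [0, 0, 0], [0, 0, 0]],
  ],
)

```text
clock: 9.15
position: [0.5483, 0.0004, 0.1751]
orientation: [0.636, 0.312, 0.634, -0.31]
force: [4.1, 2.8, 0.4]
grip_width: 0.0155
```

```bash
python3 two.py t3; python3 - <<'E'
from bench import *
s=sense();print(s['position'],s['orientation'],s['force'],s['grip_width'],s['clock'])
E
```

```text
ringed_hole [([271.2, 213.2], 0.84)]
stay_knob [([271.6, 213.9], 0.72), ([291.7, 213.9], 0.35)]
vent_door [([270.8, 223.9], 0.64)]
ringed_hole [([269.5, 198.1], 0.68)]
stay_knob [([270.2, 197.2], 0.68)]
vent_door [([256.8, 219.3], 0.64)]
[5.48266927e-01 4.79267812e-04 1.74981995e-01] [ 0.63584448  0.31142403  0.63438854 -0.31027093] [4.24183176 3.36081794 0.50724014] 0.015456800867806961 9.55
```

View pics/t3a.png

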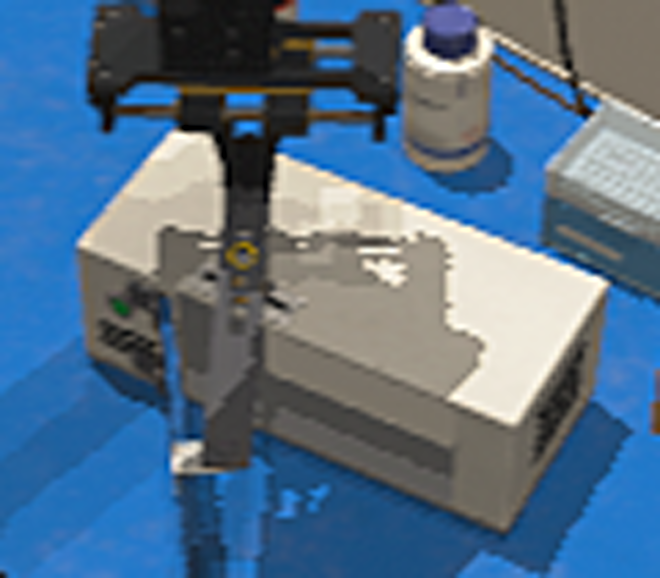

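View pics/t3b.png

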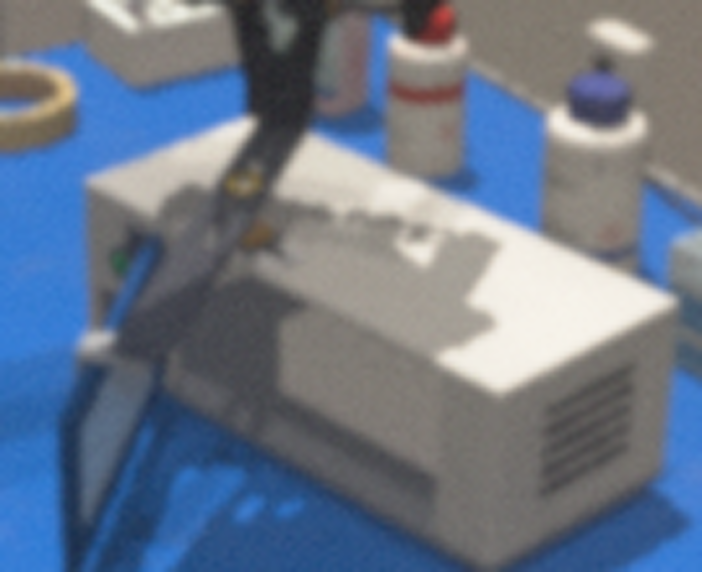

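```bash
cat >> h.py <<'E'
def yel(c,win):
    u0,v0,u1,v1=win;f=c['frame'][v0:v1,u0:u1].astype(float)
    w=np.clip(np.minimum(f[...,0],f[...,1])-f[...,2]-45,0,None)*((f[...,1]/(f[...,0]+1))>.72)
    yy,xx=np.mgrid[v0:v1,u0:u1];return np.array([(w*xx).sum(),(w*yy).sum()])/w.sum(),w.sum()
def ring3(p,th,phi=0,a=np.pi/2,L=.138,t=.004):
    r=L*np.cos(th)-t*np.sin(th);z=.128+L*np.sin(th)+t*np.cos(th);return np.r_[swiv(phi)+r*dirr(a),z]
E
python3 - <<'E'
from h import *
cab=np.load('cab2.npy')
s1,a1,b1=pickle.load(open('t1.pkl','rb'));_,a2,b2=pickle.load(open('t2.pkl','rb'));s3,a3,b3=pickle.load(open('t3.pkl','rb'))
a0=pickle.load(open('scene.pkl','rb'));b0=pickle.load(open('side.pkl','rb'))
def near(c,uv,r=5):
    u,v=np.round(uv).astype(int)
    return yel(c,(u-r,v-r,u+r+1,v+r+1))
for n,c,P in[('a0',a0,ring3(0,0)),('b0',b0,ring3(0,0)),('a1',a1,ring3(0,.18)),('b1',b1,ring3(0,.18))]:
    pr=proj(c,W(cab,P))[0];m=near(c,pr);print(n,pr.round(1),m[0].round(1),(m[0]-pr).round(2),m[1])
e=.00113
# t3: from tcp
t=toC(cab,s3['position'])[0];print('tcp cab',t, 'dir',np.degrees(Rq(s3['orientation']).as_euler('xyz')))
z=Rq(s3['orientation']).as_matrix()[:,2];alpha=np.arctan2(z[1],z[0])-cab[2]+np.pi/2
r=.195*np.cos(.18)-.031*np.sin(.18)
f=lambda x:(swiv(x[0])+(r-e)*dirr(x[1]))-t[:2]
x=least_squares(f,[.92,.45]).x;print('phi,a',x,'gripper alpha',alpha)
P=ring3(0,.18,*x);print('pred ring',P)
for n,c in(('a3',a3),('b3',b3)):
    pr=proj(c,W(cab,P))[0];m=near(c,pr,4);print(n,pr.round(1),m[0].round(1),(m[0]-pr).round(2),m[1])
E
```

```text
a0 [262.8 201.5] [264.1 201. ] [ 1.3  -0.53] 569.0
b0 [265.9 192.8] [nan nan] [nan nan] 0.0
a1 [263.3 197. ] [264.  196.7] [ 0.75 -0.26] 474.0
b1 [266.6 185.4] [nan nan] [nan nan] 0.0
tcp cab [-0.00815386  0.06124666  0.17505085] dir [65.47720549 89.84176662 13.31918363]
phi,a [0.89757261 0.47002689] gripper alpha 0.4649006054642628
pred ring [-0.05283445  0.03854893  0.15664146]
a3 [273.7 201. ] [273.7 200.3] [ 0.01 -0.7 ] 363.0
b3 [276.8 190.1] [nan nan] [nan nan] 0.0h.py:55: RuntimeWarning: invalid value encountered in divide
  yy,xx=np.mgrid[v0:v1,u0:u1];return np.array([(w*xx).sum(),(w*yy).sum()])/w.sum(),w.sum()
```

```bash
cat >> h.py <<'E'
def yel2(c,uv,r=4):
    u,v=np.round(uv).astype(int);f=c['frame'][v-r:v+r+1,u-r:u+r+1].astype(float)
    w=(f[...,0]+f[...,1])/2-f[...,2];w=np.clip(w-np.median(w)-.25*(w.max()-np.median(w)),0,None)
    yy,xx=np.mgrid[v-r:v+r+1,u-r:u+r+1];return np.array([(w*xx).sum(),(w*yy).sum()])/w.sum(),w.sum()
E
python3 - <<'E'
from h import *
cab=np.load('cab2.npy')
s1,a1,b1=pickle.load(open('t1.pkl','rb'));s2,a2,b2=pickle.load(open('t2.pkl','rb'));s3,a3,b3=pickle.load(open('t3.pkl','rb'))
a0=pickle.load(open('scene.pkl','rb'));b0=pickle.load(open('side.pkl','rb'))
e=.00113;r=.195*np.cos(.18)-.031*np.sin(.18)
def pa(s,g):
    t=toC(cab,s['position'])[0]
    return least_squares(lambda x:(swiv(x[0])+(r-e)*dirr(x[1]))-t[:2],g).x
x3=pa(s3,[.92,.45]);x2=pa(s2,[.4,1.]);print(x2,x3)
J=None
for n,c,P in[('a0',a0,ring3(0,0)),('a1',a1,ring3(0,.18)),('a2',a2,ring3(0,.18,*x2)),('a3',a3,ring3(0,.18,*x3)),('b0',b0,ring3(0,0)),('b1',b1,ring3(0,.18)),('b2',b2,ring3(0,.18,*x2)),('b3',b3,ring3(0,.18,*x3))]:
    pr=proj(c,W(cab,P))[0];m=yel2(c,pr);m=yel2(c,m[0]);print(n,pr.round(1),(m[0]-pr).round(2),m[1].round())
P=ring3(0,.18,*x3)
for c in(a3,b3):
  print(np.array([proj(c,W(cab,P+d))[0]-proj(c,W(cab,P))[0] for d in np.eye(3)*.001]).round(3))
E
```

```text
[0.40305496 0.89512091] [0.89757261 0.47002689]
a0 [262.8 201.5] [ 1.19 -0.49] 747.0
a1 [263.3 197. ] [ 0.81 -0.28] 653.0
a2 [274.3 194.9] [ 0.98 -0.  ] 530.0
a3 [273.7 201. ] [-0.03 -0.53] 625.0
b0 [265.9 192.8] [ 0.88 -0.6 ] 328.0
b1 [266.6 185.4] [1.05 0.33] 308.0
b2 [280.5 185.8] [ 0.51 -0.35] 251.0
b3 [276.8 190.1] [-0.44 -0.17] 250.0
[[ 0.144 -0.183]
 [-0.249 -0.102]
 [-0.005 -0.198]]
[[ 0.264 -0.106]
 [-0.243 -0.117]
 [ 0.001 -0.322]]
```

```bash
cat > go.py <<'E'
import sys
from h import *
from bench import *
# usage: go.py dx dy th... (ring target rel. to pin, cabinet mm)
cab=np.load('cab2.npy');s=sense();e=.00113
print(np.round(s['position'],4),'F',np.round(s['force'],1),round(s['grip_width'],4),s['clock'])
p=np.array([-.054,.0394])+np.array([float(sys.argv[1]),float(sys.argv[2])])/1e3
path(cab,[(*forring(p,float(t)),float(t)) for t in sys.argv[3:]],e,s)
E
python3 go.py 1 -1.5 .155 .13 .105 .085
```

```text
[5.483e-01 5.000e-04 1.750e-01] F [4.2 3.4 0.5] 0.0155 9.55
[1, [0.53, -0.02, 0.23], [0.03, 0.001, -0.002]], [ 0.5495 -0.0014  0.1697]
[1, [0.47, 0.1, 0.04], [0.009, 0.0, 0.0]], [ 0.5506 -0.0012  0.165 ]
[1, [0.48, 0.09, 0.04], [0.007, 0.0, 0.0]], [ 0.5515 -0.001   0.1603]
[1, [0.38, 0.07, 0.02], [0.005, 0.0, 0.0]], [ 0.5523 -0.0008  0.1564]
```

step_arm(
  increments=[
    [1, [0.53, -0.02, 0.23], [0.03, 0, 0]],
    [1, [0.47, 0.1, 0.04], [0.009, 0, 0]],
    [1, [0.48, 0.09, 0.04], [0.007, 0, 0]],
    [1, [0.38, 0.07, 0.02], [0.005, 0, 0]],
    [1, [0, 0, 0], [0, 0, 0]],
  ],
)

```text
clock: 10.05
position: [0.5519, -0.0012, 0.1558]
orientation: [0.627, 0.327, 0.626, -0.327]
force: [4.2, 2.0, 0.7]
grip_width: 0.0151
```

```bash
python3 two.py t4; python3 go.py 1 -1.5 .085 .08 .07 .06; python3 - <<'E'
from h import *
cab=np.load('cab2.npy')
s,a,b=pickle.load(open('t4.pkl','rb'));t=toC(cab,s['position'])[0]
e=.00113;th=.085
r=.195*np.cos(th)-.031*np.sin(th)
x=least_squares(lambda x:(swiv(x[0])+(r-e)*dirr(x[1]))-t[:2],[.95,.42]).x
P=ring3(0,th,*x);print(x,P*1e3)
res=[];Jm=[]
for c,bias in((a,(.95,-.25)),(b,(.85,-.2))):
    pr=proj(c,W(cab,P))[0];m=yel2(c,pr);m=yel2(c,m[0]);print(pr.round(1),(m[0]-pr).round(2),m[1]);res+=list(m[0]-pr-bias)
    Jm+=list(np.array([proj(c,W(cab,P+d))[0]-pr for d in np.eye(3)*.001]).T)
print(np.linalg.lstsq(np.array(Jm),np.array(res),rcond=None)[0], np.linalg.lstsq(np.array(Jm)[:,:2],np.array(res),rcond=None)[0])
E
```

```text
ringed_hole [([271.7, 211.2], 0.74), ([186.1, 177.0], 0.2)]
stay_knob [([269.5, 211.2], 0.75)]
vent_door [([270.8, 223.9], 0.78)]
ringed_hole [([271.2, 201.7], 0.73), ([297.0, 218.8], 0.47)]
stay_knob [([270.5, 202.7], 0.96)]
vent_door [([254.8, 221.1], 0.81), ([355.6, 333.8], 0.53)]
[ 0.5518 -0.0014  0.1563] F [4.5 3.2 0.8] 0.0155 10.45
[1, [-0.02, 0.07, -0.03], [-0.002, 0.001, -0.001]], [ 0.5523 -0.0008  0.1564]
[1, [0.1, 0.02, 0.01], [0.001, 0.0, 0.0]], [ 0.5524 -0.0007  0.1555]
[1, [0.19, 0.04, 0.01], [0.002, 0.0, 0.0]], [ 0.5528 -0.0006  0.1536]
[1, [0.19, 0.03, 0.01], [0.002, 0.0, 0.0]], [ 5.531e-01 -5.000e-04  1.516e-01]
[0.96283756 0.4051717 ] [-54.00635937  37.7578668  143.70143892]
[273.8 203.8] [0.31 0.26] 616.375
[276.6 194.4] [0.13 0.22] 294.625
[-1.79653774  1.28427948 -1.27975594] [-3.0081245   0.19424506]
```

View pics/t4a.png

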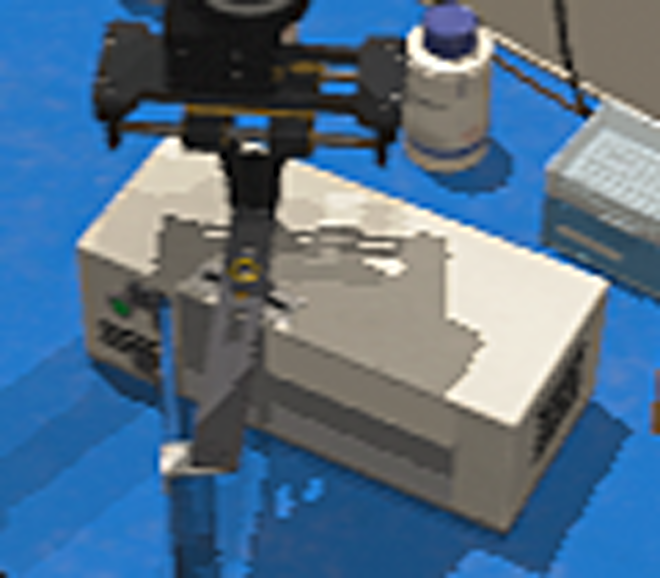

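View pics/t4b.png

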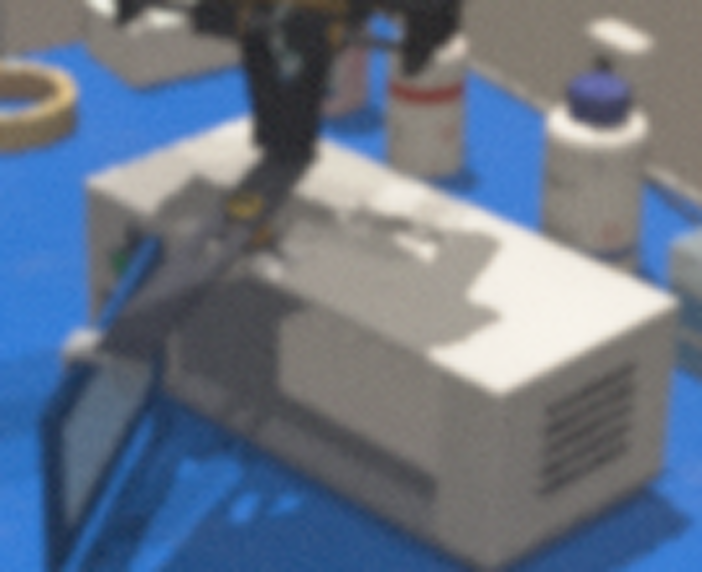

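```bash
python3 go.py 2 -1.5 .078 .07 .064 .058 .052
```

```text
[ 0.5518 -0.0014  0.1563] F [4.5 3.2 0.8] 0.0155 10.45
[1, [0.12, 0.19, -0.05], [-0.014, 0.001, -0.001]], [5.531e-01 1.000e-04 1.551e-01]
[1, [0.15, 0.03, 0.01], [0.001, 0.0, 0.0]], [5.534e-01 2.000e-04 1.536e-01]
[1, [0.12, 0.02, 0.01], [0.001, 0.0, 0.0]], [5.536e-01 3.000e-04 1.524e-01]
[1, [0.12, 0.02, 0.0], [0.001, 0.0, 0.0]], [5.538e-01 3.000e-04 1.513e-01]
[1, [0.12, 0.02, 0.0], [0.001, 0.0, 0.0]], [5.540e-01 4.000e-04 1.501e-01]
```

step_arm(
  increments=[
    [1, [0.12, 0.19, -0.05], [-0.014, 0, 0]],
    [1, [0.15, 0.03, 0.01], [0.001, 0, 0]],
    [1, [0, 0, 0], [0, 0, 0]],
    [1, [0, 0, 0], [0, 0, 0]],
  ],
)

```text
clock: 10.85
position: [0.5529, 0.0001, 0.1532]
orientation: [0.629, 0.324, 0.628, -0.324]
force: [4.1, 2.1, 0.9]
grip_width: 0.0159
```

step_arm(
  increments=[
    [1, [0.12, 0.02, 0], [0.001, 0, 0]],
    [1, [0, 0, 0], [0, 0, 0]],
  ],
)

```text
clock: 11.05
position: [0.5529, 0.0002, 0.1519]
orientation: [0.628, 0.324, 0.628, -0.324]
force: [4.1, 3.1, 0.4]
grip_width: 0.0157
```

step_arm(
  increments=[
    [1, [0.1, 0.02, 0], [0.001, 0, 0]],
    [1, [0, 0, 0], [0, 0, 0]],
  ],
)

```text
clock: 11.25
position: [0.553, 0.0003, 0.1508]
orientation: [0.628, 0.325, 0.628, -0.325]
force: [4.7, 2.8, 1.4]
grip_width: 0.0161
```

```bash
python3 go.py 2 -1.5 .060 .05
```

```text
[5.530e-01 3.000e-04 1.508e-01] F [4.7 2.8 1.4] 0.0161 11.25
[1, [-0.08, 0.05, 0.04], [-0.002, 0.0, -0.0]], [5.537e-01 3.000e-04 1.516e-01]
[1, [0.19, 0.03, 0.01], [0.001, 0.0, 0.0]], [5.540e-01 5.000e-04 1.497e-01]
```

step_arm(
  increments=[
    [1, [0.1, 0.02, 0], [0.001, 0, 0]],
    [1, [0, 0, 0], [0, 0, 0]],
  ],
)

```text
clock: 11.45
position: [0.5531, 0.0004, 0.1498]
orientation: [0.628, 0.325, 0.628, -0.325]
force: [5.0, 3.2, 1.2]
grip_width: 0.0157
```

step_arm(
  increments=[
    [1, [0.08, 0.02, 0], [0.001, 0, 0]],
    [1, [0, 0, 0], [0, 0, 0]],
  ],
)

```text
clock: 11.65
position: [0.5533, 0.0004, 0.149]
orientation: [0.628, 0.325, 0.628, -0.325]
force: [3.5, 1.6, 1.5]
grip_width: 0.0155
```

step_arm(
  increments=[
    [1, [0.08, 0.02, 0], [0.001, 0, 0]],
    [1, [0, 0, 0], [0, 0, 0]],
  ],
)

```text
clock: 11.85
position: [0.5533, 0.0005, 0.1482]
orientation: [0.628, 0.326, 0.628, -0.326]
force: [3.8, 2.8, 0.9]
grip_width: 0.0155
```

step_arm(
  increments=[
    [1, [0.08, 0.02, 0], [0.001, 0, 0]],
    [1, [0, 0, 0], [0, 0, 0]],
  ],
)

```text
clock: 12.05
position: [0.5535, 0.0006, 0.1474]
orientation: [0.627, 0.326, 0.628, -0.326]
force: [3.3, 1.9, 0.8]
grip_width: 0.0154
```

```bash
python3 two.py t5; python3 go.py 2 -1.5 .04; python3 - <<'E'
from h import *
cab=np.load('cab2.npy')
s,a,b=pickle.load(open('t5.pkl','rb'));t=toC(cab,s['position'])[0]
e=.00113;th=(s['position'][2]+.019-.159)/.195
r=.195*np.cos(th)-.031*np.sin(th)
x=least_squares(lambda x:(swiv(x[0])+(r-e)*dirr(x[1]))-t[:2],[.95,.42]).x
P=ring3(0,th,*x);print(x,th,P*1e3)
res=[];Jm=[]
for c,bias in((a,(.95,-.25)),(b,(.85,-.2))):
    pr=proj(c,W(cab,P))[0];m=yel2(c,pr);m=yel2(c,m[0]);print(pr.round(1),(m[0]-pr).round(2),m[1]);res+=list(m[0]-pr-bias)
    Jm+=list(np.array([proj(c,W(cab,P+d))[0]-pr for d in np.eye(3)*.001]).T)
print(np.linalg.lstsq(np.array(Jm),np.array(res),rcond=None)[0], np.linalg.lstsq(np.array(Jm)[:,:2],np.array(res),rcond=None)[0])
E
```

```text
ringed_hole [([272.4, 210.3], 0.83)]
stay_knob [([271.0, 212.9], 0.61)]
vent_door [([269.3, 223.0], 0.6)]
ringed_hole [([268.9, 200.3], 0.84)]
stay_knob [([273.1, 201.0], 0.73)]
vent_door []
[0.5536 0.0006 0.1476] F [2.9 2.9 0.6] 0.0151 12.45
[1, [-0.02, 0.06, 0.04], [-0.004, -0.0, 0.0]], [0.5543 0.0006 0.1478]
[0.95505882 0.41416174] 0.03817205964823065 [-53.17122565  38.34890044 137.26355119]
[273.8 204.8] [0.31 0.56] 695.0
[276.7 196.3] [ 0.55 -0.75] 190.75
[-4.76726246 -2.13874513  3.44630468] [-1.51945546  0.78338007]
```

View pics/t5a.png

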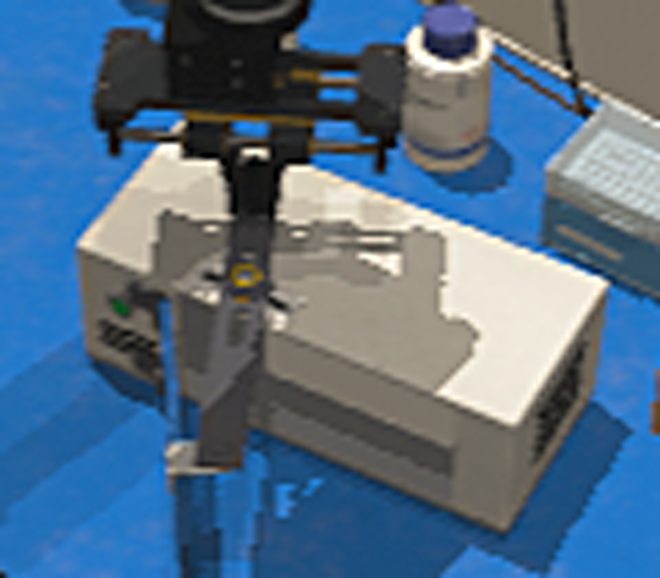

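View pics/t5b.png

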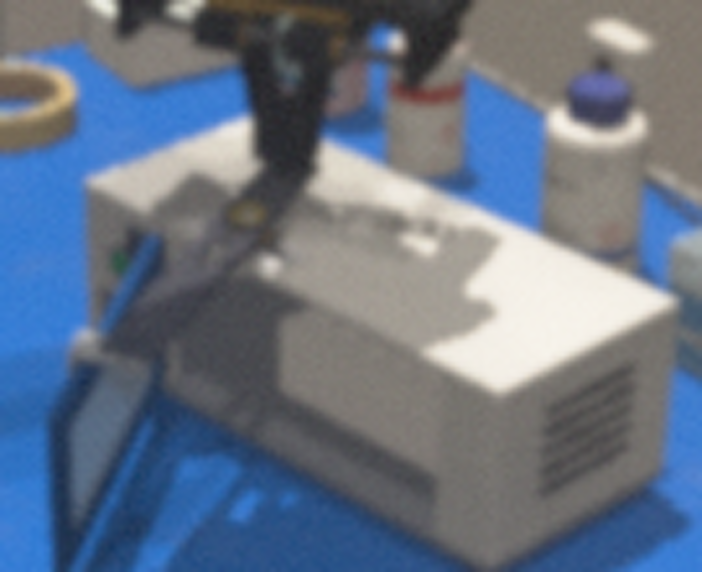

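step_arm(
  increments=[
    [1, [0.08, 0.02, 0], [0.001, 0, 0]],
    [1, [0.08, 0.02, 0], [0.001, 0, 0]],
    [1, [0, 0, 0], [0, 0, 0]],
  ],
)

```text
clock: 12.75
position: [0.5539, 0.0009, 0.1458]
orientation: [0.627, 0.326, 0.627, -0.327]
force: [3.6, 2.4, 0.9]
grip_width: 0.0154
```

step_arm(
  increments=[
    [1, [0.08, 0.01, 0], [0.001, 0, 0]],
    [1, [0.08, 0.01, 0], [0.001, 0, 0]],
    [1, [0, 0, 0], [0, 0, 0]],
  ],
)

```text
clock: 13.05
position: [0.5541, 0.0011, 0.1443]
orientation: [0.627, 0.327, 0.627, -0.327]
force: [2.6, 2.8, 0.3]
grip_width: 0.0155
```

step_arm(
  increments=[
    [1, [0.08, 0.01, 0], [0.001, 0, 0]],
    [1, [0.08, 0.01, 0], [0.001, 0, 0]],
    [1, [0, 0, 0], [0, 0, 0]],
  ],
)

```text
clock: 13.35
position: [0.5543, 0.0013, 0.1427]
orientation: [0.627, 0.328, 0.627, -0.328]
force: [2.9, 2.1, 1.1]
grip_width: 0.0153
```

step_arm(
  increments=[
    [1, [0.08, 0.01, 0], [0.001, 0, 0]],
    [1, [0.08, 0.01, 0], [0.001, 0, 0]],
    [1, [0, 0, 0], [0, 0, 0]],
  ],
)

```text
clock: 13.65
position: [0.5545, 0.0014, 0.141]
orientation: [0.626, 0.328, 0.626, -0.328]
force: [3.5, 2.0, -0.1]
grip_width: 0.0155
```

```bash
python3 two.py t6; python3 go.py 2 -1.5 0; python3 - <<'E'
from h import *
cab=np.load('cab2.npy')
s,a,b=pickle.load(open('t6.pkl','rb'));t=toC(cab,s['position'])[0]
e=.00113;th=(s['position'][2]+.019-.159)/.195
r=.195*np.cos(th)-.031*np.sin(th)
x=least_squares(lambda x:(swiv(x[0])+(r-e)*dirr(x[1]))-t[:2],[.95,.42]).x
P=ring3(0,th,*x);print(x,th,P*1e3)
for c,bias in((a,(.95,-.25)),(b,(.85,-.2))):
    pr=proj(c,W(cab,P))[0];m=yel2(c,pr);m=yel2(c,m[0]);print(pr.round(1),(m[0]-pr-bias).round(2))
E
```

```text
ringed_hole [([274.5, 213.8], 0.8)]
stay_knob [([270.1, 213.6], 0.78)]
vent_door [([271.0, 225.5], 0.85), ([292.2, 216.1], 0.18)]
ringed_hole [([267.6, 207.7], 0.96)]
stay_knob [([271.2, 204.6], 0.77)]
vent_door [([254.2, 222.9], 0.78)]
[0.5545 0.0013 0.1412] F [ 3.8  2.7 -0.5] 0.0158 14.05
[1, [0.12, 0.07, 0.06], [-0.01, 0.0, -0.0]], [0.5554 0.0013 0.14  ]
[0.95334887 0.41524915] 0.005935422444418979 [-52.84916058  38.40796885 132.81901303]
[273.9 205.6] [-0.43  0.35]
[276.8 197.7] [ 0.38 -0.15]
```

View pics/t6a.png

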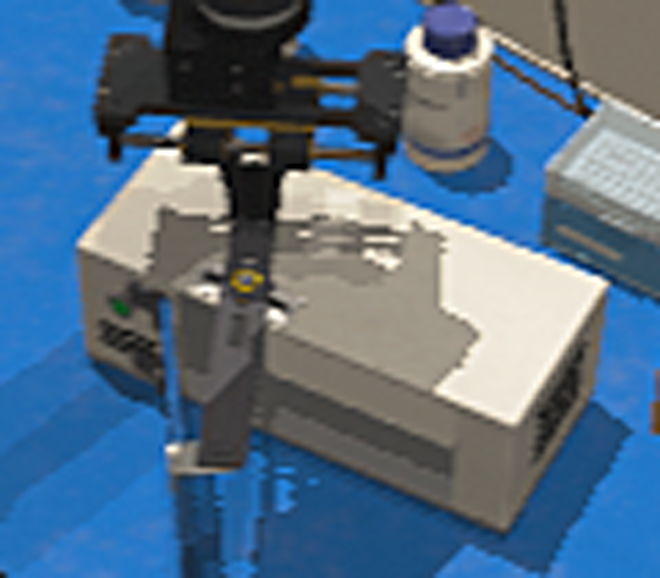

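View pics/t6b.png

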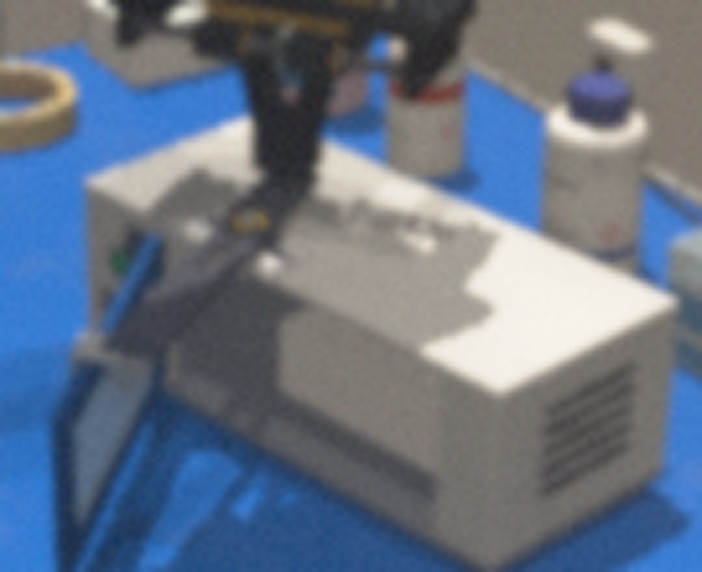

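step_arm(
  increments=[
    [1, [0.06, 0.01, 0], [0, 0, 0]],
    [1, [0, 0, 0], [0, 0, 0]],
  ],
)

```text
clock: 14.25
position: [0.5546, 0.0014, 0.1405]
orientation: [0.626, 0.328, 0.626, -0.328]
force: [2.2, 2.6, 0.5]
grip_width: 0.0155
```

step_arm(
  increments=[
    [1, [0.06, 0.01, 0], [0, 0, 0]],
    [1, [0, 0, 0], [0, 0, 0]],
  ],
)

```text
clock: 14.45
position: [0.5546, 0.0013, 0.1401]
orientation: [0.626, 0.328, 0.626, -0.328]
force: [2.5, 2.4, 1.3]
grip_width: 0.0155
```

step_arm(
  increments=[
    [1, [0.06, 0.01, 0], [0, 0, 0]],
    [1, [0, 0, 0], [0, 0, 0]],
  ],
)

```text
clock: 14.65
position: [0.5547, 0.0013, 0.14]
orientation: [0.626, 0.329, 0.626, -0.328]
force: [0.9, 2.5, 5.4]
grip_width: 0.0154
```

Contact with the seat came at exactly the flat height (TCP z = 0.140, Fz 5 N). I'll relieve the press and release gradually.

step_arm(
  increments=[
    [1, [-0.08, 0, 0], [0, 0, 0]],
    [1, [0, 0, 0], [0, 0, 0]],
    [1, [0, 0, 0], [0, 0, 0]],
  ],
  newtons=3,
)

```text
clock: 14.95
position: [0.5547, 0.0015, 0.14]
orientation: [0.626, 0.328, 0.626, -0.328]
force: [3.4, 1.6, 0.4]
grip_width: 0.0158
```

step_arm(
  increments=[
    [0.75, [0, 0, 0], [0, 0, 0]],
    [0.75, [0, 0, 0], [0, 0, 0]],
    [0.75, [0, 0, 0], [0, 0, 0]],
  ],
)

```text
clock: 15.25
position: [0.5538, 0.0006, 0.1396]
orientation: [0.626, 0.328, 0.627, -0.329]
force: [0.2, 0.5, 0.1]
grip_width: 0.0211
```

```bash
python3 two.py t7;python3 go.py 2 -1.5 0
```

```text
ringed_hole [([273.7, 213.5], 0.64)]
stay_knob [([271.6, 210.6], 0.92)]
vent_door [([188.8, 176.4], 0.65), ([272.6, 224.8], 0.6)]
ringed_hole [([271.5, 202.3], 0.67)]
stay_knob [([271.0, 201.7], 0.72)]
vent_door [([256.5, 223.7], 0.6)]
[0.5547 0.0014 0.1402] F [-0.4  0.6  0.5] 0.0215 15.65
[1, [0.02, 0.05, 0.06], [-0.01, -0.0, -0.0]], [0.5554 0.0013 0.14  ]
```

View pics/t7a.png

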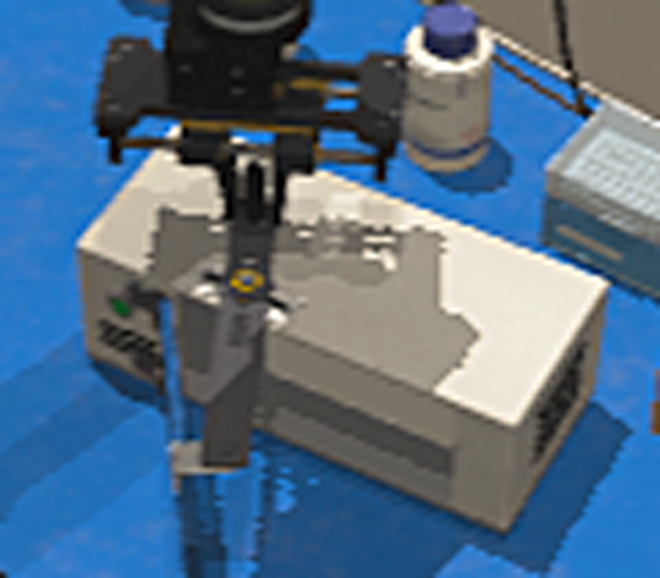

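View pics/t7b.png

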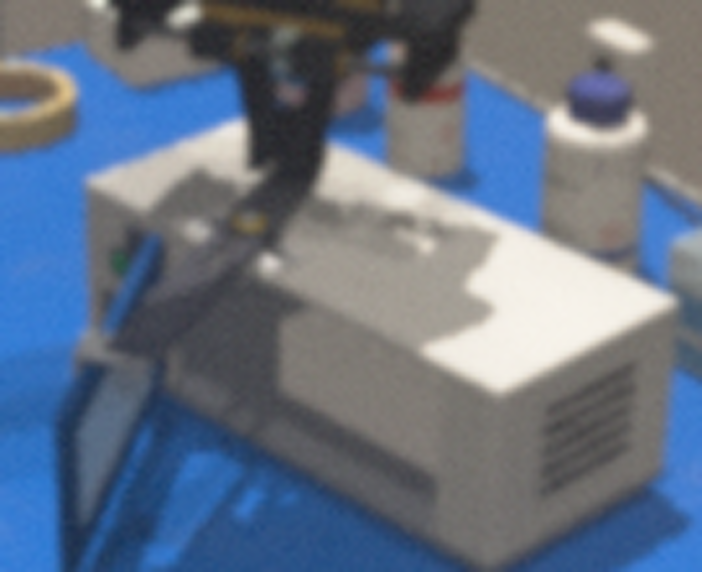

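The fingers are loose and touch nothing (force about 0), and the door stays open with the ring at (246,281) in the crop. Opening further and retreating straight up.

step_arm(
  increments=[
    [0.3, [0, 0, 0], [0, 0, 0]],
    [0.3, [0, 0, 0], [0, 0, 0]],
    [0.3, [0, 0, 0], [0, 0, 0]],
    [0.3, [0, 0, 0], [0, 0, 0]],
    [0.3, [0, 0, 0], [0, 0, 0]],
  ],
)

```text
clock: 16.15
position: [0.5547, 0.0015, 0.1402]
orientation: [0.626, 0.328, 0.626, -0.328]
force: [-0.9, -0.2, 0.7]
grip_width: 0.0543
```

step_arm(
  increments=[
    [0.3, [-1.5, 0, 0], [0, 0, 0]],
    [0.3, [-2, 0, 0], [0, 0, 0]],
    [0.3, [-3, 0, 0], [0, 0, 0]],
    [0.3, [-4, 0, 0], [0, 0, 0]],
    [0.3, [-4, 0, 0], [0, 0, 0]],
  ],
)

```text
clock: 16.65
position: [0.5544, 0.0012, 0.2877]
orientation: [0.626, 0.329, 0.626, -0.328]
force: [0.7, 0.0, 0.3]
grip_width: 0.061
```

step_arm(
  increments=[
    [0.3, [0, -3, 0], [0, 0, 0]],
    [0.3, [0, -3, 0], [0, 0, 0]],
    [0.3, [0, -2, 0], [0, 0, 0]],
    [0.3, [0, 0, 0], [0, 0, 0]],
    [0.3, [0, 0, 0], [0, 0, 0]],
  ],
)

```text
clock: 17.15
position: [0.4893, -0.0439, 0.2863]
orientation: [0.627, 0.329, 0.626, -0.328]
force: [0.2, 0.9, 1.2]
grip_width: 0.061
```

```bash
python3 look.py w8; python3 two.py t8
```

```text
{'clock': 17.15, 'joints': [-0.5706, -0.0747, 0.5796, 1.7517, 0.0398, 1.4502, -0.9632], 'position': [0.4893, -0.0439, 0.2863], 'orientation': [0.6267, 0.3293, 0.6257, -0.3277], 'force': [0.1558, 0.8903, 1.2226], 'grip_width': 0.061}
stay_knob [([278.7, 176.2], 0.91), ([275.7, 165.5], 0.19)]
ringed_hole [([277.0, 172.5], 0.69)]
ringed_hole [([272.1, 215.9], 0.97)]
stay_knob [([269.0, 211.7], 0.92)]
vent_door [([271.6, 222.1], 0.66)]
ringed_hole [([272.6, 203.6], 0.57)]
stay_knob [([271.6, 202.6], 0.68)]
vent_door [([256.6, 220.4], 0.92), ([299.0, 217.4], 0.55)]
```

View pics/w8.png

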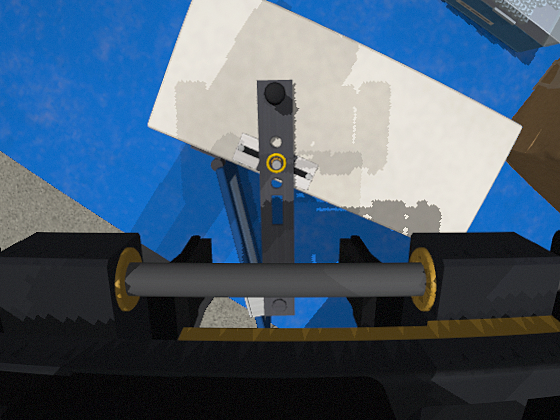

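View pics/t8a.png

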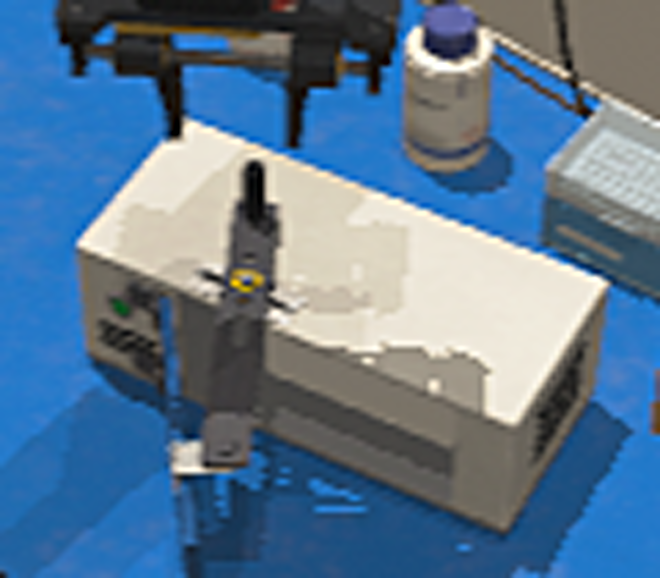

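The wrist view shows the pin inside the yellow ring at (276,163), with the stay free and the door open. A quick zoom and depth check for flatness, then hand in.

```bash
python3 - <<'E'
from h import *
s,c=pickle.load(open('w8.pkl','rb'))
cv2.imwrite('pics/w8z.png',cv2.resize(c['frame'][120:235,235:320,::-1],None,fx=5,fy=5,interpolation=cv2.INTER_CUBIC))
Rm=cv2.Rodrigues(c['rvec'])[0]
for u,v in((265,110),(288,120),(262,180),(290,180),(262,215),(290,240)):
    n=cv2.undistortPoints(np.array([[[u,v]]],float),K(c),np.array(c['dist_coeffs'])).ravel();z=c['z_map'][v,u]
    print(u,v,(Rm.T@(np.r_[n,1]*z-c['tvec'])).round(4))
E
```

```text
265 110 [0.5404 0.0033 0.1302]
288 120 [ 0.5447 -0.0176  0.1305]
262 180 [ 0.4892 -0.0285  0.1311]
290 180 [ 0.5032 -0.0489  0.1311]
262 215 [ 0.4623 -0.0467  0.1298]
290 240 [ 0.4575 -0.0812  0.1311]
```

View pics/w8z.png

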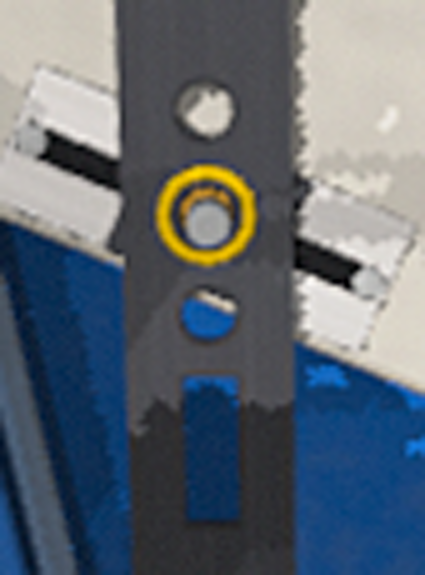

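The pin stands in the yellow-ringed hole at (207,222) in the crop. The bar's top is level at 0.130–0.131 m along its length, so it lies flat.

```bash
python3 -c "
from bench import *
print(close_job())"
```

```text
the job is handed in; nothing more can be done
None
```

The vent door is open and held by the stay alone, with the yellow-ringed hole over the roof pin. I handed the job in at about 17.5 s of the 64 s.

I gripped the knob, lifted the stay clear of the pin and swung the door open. I then lowered the ringed hole gently, and it dropped over the pin at the first try. The upward force stayed under about 1.5 N all the way down, until the bar met its seat at about 5 N. That contact came exactly at the computed flat height, so I saw no sign of the pin being driven down. I then let go and withdrew upward.

**Last checks:**
- **Pin in the hole:** the wrist picture shows it inside the yellow ring.
- **Stay flat:** the bar's top reads 130–131 mm high along its length. The nominal is 132 mm, which is within the calibration error.
- **Door open:** it stayed open after release, at about 0.95 rad by my geometry, with the force on the gripper near zero and nothing touched. That angle is worked out from the knob position, not read directly.
- **Cups and vials:** the arm never went near them, but I took no final picture of them.

**Disagreements:** the outer cameras put the ring up to 3–4 mm from where the arm's position implied, so I used a compromise between the two. They also put the cabinet about 4 mm off the wrist camera's reading, and there I went by the wrist camera.

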